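Seat the flame spreader of a gas hob by tapping, then fit its cap

ROBOT

A 6-joint arm with a two-finger parallel gripper is mounted at the origin on a cart in front of the work surface, level with it; the furniture and walls round the work are solid. World frame = base frame: x ahead of the robot, y to its left, z up, the work surface at z = 0. Lengths are in m, angles in rad, forces in N, time in s.
With the tool pointing down it reaches from about 0.3 to 0.75 m from the base axis. Payload 8.5 kg.
Tool frame: the origin (TCP) lies between the finger pads; the fingertips stand manip.tcp_to_tips ahead of it and the grasp point (between the pads) lies 8 mm behind it (manip.tcp_to_tips is the distance from the TCP to the fingertips, in m); z points along the fingers, y is the line along which they close (so a half turn about z gives the same grasp; the last joint's range is limited). The gripper opens to 88 mm and grips with 3 to 60 N. Pads are 18 mm wide; open, the fingers measure 123 mm over their backs; the gripper's body (75 mm by 187 mm) begins 45 mm behind the grasp point.
Start: joints at [1.083, 0.381, 1.297, -0, 1.464, -0.215], TCP at [0.148, 0.53, 0.25] pointing down, gripper open.
Joint ranges: [-3.11, 3.11], [-0.89, 2.33], [0.22, 2.48], [-1.42, 4.56], [0.17, 2.85], [-2.88, 2.88]. Speed limits (rad/s): [2.39, 2.39, 3.14, 3.14, 3.14, 3.14].

INTERFACE

Orientations are given as a unit quaternion [x, y, z, w].
In Python, from station import status, eyes, close_job, manip gives the robot as it stands.
- The arm moves only by the tool play_rows, never from a script. Its argument "deltas" is a list of rows, each an object of numbers: "dx", "dy", "dz": the shift along the tool's x, y, z each as a share of 0.04 m, from -1 to 1; "yaw": the turn about the tool's z as a share of 5 degrees, from -1 to 1; "jaw": the opening, from -1 (shut) to 1 (fully open), so that 0 is half open. In form: [{"dx": .., "dy": .., "dz": .., "yaw": .., "jaw": ..}, ...]. A call has 1 to 20 rows; each row shifts and turns the commanded pose from where the row before left it, along the tool's axes as they then stand; what a row does not reach is not made up. A row lasts 1/10 s, in which the tool goes at most 50 mm and 8.59 degrees, less where a joint would pass 70% of its speed; a pose out of reach is approached as far as the arm can. A call with a number of a shift or a turn outside -1 to 1 is refused whole. A call with a gripper value outside its range is refused whole. The fingers move at their own pace and stop on an object; "newtons" is the grip in N (left out, the last holds). Time passes only in rows, so rows that do not move let the fingers close. It gives the time, the measured TCP pose, the force, the opening and the grip force at its end, in the units of the state.
- status.read_state(): the state, without advancing time (a new reading comes with each control period).
- eyes.capture(name): name is "scene" or "top" or "wrist"; returns (picture, depth): 480x640x3 uint8, red, green, blue; 480x640 float32, m along the optical axis (not along the pixel's ray), 0 where there is no reading.
- eyes.camera_info(name): a dict with "fx", "fy", "cx", "cy" (pixels), "k1" (the pictures are not rectified: a ray, as slopes to the right and down, at radius r is drawn at 1 + k1 r^2 times it, then the intrinsics apply), "cam_to_world" (4x4, takes a point from camera to world coordinates). Camera axes: x right, y down, z forward; pixel columns grow to the right and rows downward; lengths in m; the calibration is good to about 2 mm. A picture is of the moment at which its call begins: read the wrist's pose just before it. camera_info takes no time and is no camera call; for the wrist camera it gives the pose at the moment of the call.
- close_job(): hands the job in; it is judged then, once.
The state is a dict: "t": time; "q": joint angles; "qvel": joint speeds; "tau": joint torques, N m; "position": TCP position; "eef_rot": TCP orientation; "force": force on the tool from outside, world axes, zero at the start; "ft_torque": the same for the moment, N m; "finger_gap": opening from 0.0 (shut) to 1.0 (fully open); "finger_force": force on a finger pad.
Only numpy, scipy, OpenCV 4.12 (cv2) and the standard library are available. Lean on these libraries where they do the work, as an engineer would, in place of code of your own. Each camera call takes 0.05 s, during which the arm holds its last target. There are 200 camera calls.

TASK

Put the gas burner back together after cleaning. The wide slotted flame spreader has been left sitting off-centre on the burner head: without lifting it off, move it with light taps on its edge, from one side and then from the opposite one as needed, until it is centred and the rib under it drops into the head's groove so that it lies flat; it is soft cast aluminium, so never push it harder than 12 N. Then set the small black cap in the recess on top of the spreader so that it lies centred and flat, pressing no harder than that, and leave the things standing around alone.

Things in the scene. Friction and masses are not known exactly. Their poses are not given: they have to be found in the camera images.
- hob: Fixed single-burner table hob, steel, 250 x 256 mm, its flat top 55 mm above the worktop; origin under its centre, x points away from its black control knob (which faces the robot), z up. On it is screwed the fixed aluminium burner head, a flat-topped disc 100 mm across and 16 mm high; a round groove in its top, 65 mm across inside, 79 mm outside, takes the spreader's rib.
- burner_mid (a point): Point over the hob's centre at the height of the burner head's flat top (71 mm above the worktop, 16 mm above the hob's top); axes as the hob's. The head is screwed on through slotted holes: its own centre is not measured and lies up to 5 mm from this point along each of the hob's axes, hidden under the spreader.
- spreader: Loose flame spreader, cast aluminium, 0.3 kg; this origin lies 10 mm off its axis, so use spreader_axis. Its skirt is a disc 104 mm across, 9 mm high at the edge; above it a slotted cone slopes in to a rim 58 mm across: too wide and sloped to grip. A rounded ring-shaped rib under the skirt, 67 mm across inside, 77 mm outside, 4 mm deep, fits the head's groove with 1 mm to spare.
- spreader_axis (a point): Point on the spreader's axis at its skirt's underside, z up. At the start 7 to 13 mm off the head's centre, any direction, 4 mm above burner_mid, rib on the head's flat top. Slides under 1 to 3 N (up to 6 where the rib catches), drawn a little sideways toward the head's centre; drops 4 mm once within 2 to 3 mm of it, level with burner_mid, then hard stops with 1 mm of play.
- recess (a point): Centre of the spreader's top rim, 21 mm above spreader_axis along its axis. The recess below it for the cap is 43 mm across and 7.5 mm deep; the rim round it is 58 mm across.
- cap: Loose cap, a black enamelled steel disc 60 mm across, 13.5 mm high, 0.16 kg; origin at the centre of the underside of its boss. The boss is 40 mm across and 4 mm long and fits the recess with 1.5 mm to spare all round. At the start it lies boss down on the worktop, well left of the hob or in front of its right half.
- cap_rim (a point): Centre of the flat underside of the cap's rim, 4 mm above cap, z up. The rim's vertical edge, 60 mm across, reaches from 0 to 7 mm above this point, the slightly domed top 9.5 mm. Fitted, this point coincides with recess.
- garlic: A garlic bulb, 60 mm across and 59 mm high, on the worktop, in the one of the cap's two places that the cap is not in; origin under its centre. Leave it alone.
- salt_shaker: A glass salt shaker, 44 mm across and 90 mm high, standing left of the hob, near its front; origin under its centre. Leave it alone.
Not all that is in view belongs to the job. Leave any red look-alike of the spreader alone.

How it is judged:
On the way:
1. the flame spreader has dropped flat into the groove of the burner head (z of spreader_axis in the frame of burner_mid between -0.002 and 0.0015 m and horizontal distance between spreader_axis and burner_mid below 0.012 m and angle between spreader_axis's own z axis and vertical below 0.03 rad), for 0.2 s.
At the end, for the whole second after the job is handed in: The flame spreader lies flat on the burner head, its rib in the groove (underside within 1.5 mm of the head's top, tilt under 0.03 rad: only so when centred); the cap lies flat in its recess (centred within 3 mm, within 1.5 mm of full depth, tilt under 0.04 rad); both at rest, released (all of step 1 and horizontal distance between cap_rim and recess below 0.003 m and z of cap_rim in the frame of recess between -0.002 and 0.0015 m and angle between cap_rim's own z axis and vertical below 0.04 rad and linear speed of each of cap, spreader below 0.01 m/s); the robot touches nothing.
It fails at once if the robot pushes on the flame spreader with more than 12 N (contact force between any of the arm, the fingers and spreader above 12 N).
It fails at once if the cap is pressed on the flame spreader with more than 12 N (contact force between cap and spreader above 12 N).
It fails at once if the flame spreader is lifted off the burner head (z of spreader_axis in the frame of burner_mid above 0.014 m).
It fails at once if the garlic or the salt shaker is moved by more than 15 mm (distance of any of garlic, salt_shaker from where it was at the start of the episode above 0.015 m).
It also fails if it takes over 72 s, if anything falls off the work surface, if the arm or the gripper's body presses on something with over 40 N, if the wrist force passes 120 N, or if a joint passes its speed limit or range.

## Working session

There is one attempt and no reset: what is moved stays moved. The work goes in short steps, Python scripts to look and compute and a tool call to move; the robot and the scene stay as the last step left them, time stands still between calls to the robot, and variables do not carry over. Pictures are saved under pics/ and viewed, at most 10 in all, crops included, and the job is handed in when it is done.

Besides the shell and the picture viewer there is one more tool, called after "Emit:" in YAML: its name, and indented under it one key for each argument. play_rows: Moves the arm, as the interface text tells. Shift numbers are shares of 0.04 m and turn numbers shares of 5 degrees, none past 1 either way. Its arguments: {"type":"object","properties":{"deltas":{"type":"array","items":{"type":"object","properties":{"dx":{"type":"number"},"dy":{"type":"number"},"dz":{"type":"number"},"yaw":{"type":"number"},"jaw":{"type":"number"}}}},"newtons":{"type":"number"}},"required":["deltas"]}

```bash
mkdir -p pics; ls
cat > h.py <<'E'
import numpy as np, cv2
from station import status, eyes, close_job, manip
def und(ci,u,v):
    x=(u-ci['cx'])/ci['fx'];y=(v-ci['cy'])/ci['fy'];xd,yd=x,y
    for _ in range(10):
        f=1+ci['k1']*(x*x+y*y);x,y=xd/f,yd/f
    return x,y
def ray(ci,u,v,z):
    T=np.array(ci['cam_to_world']);x,y=und(ci,u,v)
    d=T[:3,:3]@np.array([x,y,1]);o=T[:3,3];return o+d*(z-o[2])/d[2]
def dep(ci,u,v,D):
    T=np.array(ci['cam_to_world']);x,y=und(ci,u,v);d=D[int(round(v)),int(round(u))]
    return T[:3,:3]@np.array([x*d,y*d,d])+T[:3,3]
def cloud(ci,D):
    v,u=np.mgrid[0:480,0:640].astype(float);x,y=und(ci,u,v)
    T=np.array(ci['cam_to_world']);P=np.stack([x*D,y*D,D],-1)@T[:3,:3].T+T[:3,3];P[D==0]=np.nan;return P
E
python3 - <<'E'
from h import *
s=status.read_state();print(s,manip.tcp_to_tips)
ims=[]
for n in("scene","top"):
    p,d=eyes.capture(n);np.savez(n,p=p,d=d);ci=eyes.camera_info(n);print(n,ci)
    cv2.imwrite(f"pics/{n}.png",p[:,:,::-1])
E
```

```text
pics
{'t': 0.0, 'q': array([ 1.08269116e+00,  3.81185858e-01,  1.29823335e+00, -4.20959619e-05,
        1.46357100e+00, -2.15319343e-01]), 'qvel': array([ 0.00134714, -0.00108194,  0.00150192, -0.0013875 ,  0.00098482,
        0.00236717]), 'tau': array([ 1.50562992e-03, -4.37927485e+01, -2.24550050e+01,  7.14323181e-02,
        3.53312236e-02, -1.40195052e-04]), 'position': array([0.14807907, 0.52942777, 0.24915244]), 'eef_rot': array([ 1.35968141e-01,  9.90712963e-01, -6.63207788e-04, -2.21087419e-04]), 'force': array([-0.55631859,  0.36128162,  0.24764317]), 'ft_torque': array([-0.01055427, -0.00979774,  0.00763716]), 'finger_force': 0.0, 'finger_gap': 1.0007887126497492} 0.011
scene {'fx': 561.5359006848871, 'fy': 561.5359006848871, 'cx': 313.9592850369136, 'cy': 233.5465079438937, 'k1': -0.1505223449867665, 'cam_to_world': array([[ 3.05243405e-01, -5.00829477e-01,  8.09935984e-01,
        -4.74556912e-01],
       [-9.52274364e-01, -1.60526190e-01,  2.59624495e-01,
        -3.54777224e-01],
       [-1.16624135e-05, -8.50529939e-01, -5.25926633e-01,
         8.01206562e-01],
       [ 0.00000000e+00,  0.00000000e+00,  0.00000000e+00,
         1.00000000e+00]])}
top {'fx': 563.1457617554746, 'fy': 563.1457617554746, 'cx': 317.18674574017257, 'cy': 244.51189278923385, 'k1': -0.11940180619745944, 'cam_to_world': array([[ 0.00740997, -0.97730003,  0.21173036,  0.30776617],
       [-0.99996715, -0.00793747, -0.00164157, -0.00647553],
       [ 0.00328491, -0.21171124, -0.97732674,  1.32088009],
       [ 0.        ,  0.        ,  0.        ,  1.        ]])}
```

View pics/scene.png

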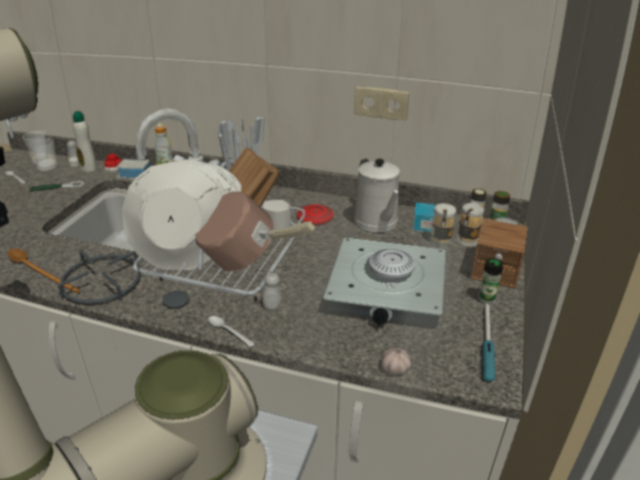

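View pics/top.png

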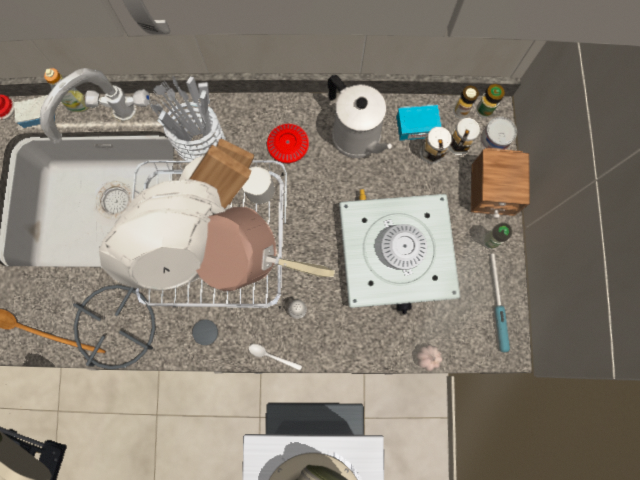

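The cap is the dark disc at top (205,332) / scene (175,299). The grate ring (115,326) and the knob (403,308) could be mistaken for it. The spreader is the grey one at top (404,245), and the red one at (288,143) is the decoy. Garlic is at (429,357) and the shaker at (297,308).

Run:
```python
from h import *
z=np.load("top.npz");p,D=z['p'],z['d'];ci=eyes.camera_info("top");P=cloud(ci,D)
def st(m,n):
    q=P[m&~np.isnan(P[...,2])];print(n,len(q),q.mean(0).round(4),np.median(q,0).round(4),q.min(0).round(3),q.max(0).round(3))
# cap
g=cv2.cvtColor(p,cv2.COLOR_RGB2GRAY)
def circ(u0,v0,r,lo,hi,zz,name):
    m=((g>=lo)&(g<=hi)).astype(np.uint8);w=np.zeros_like(m);cv2.circle(w,(u0,v0),r,1,-1);m&=w
    m=cv2.morphologyEx(m,cv2.MORPH_OPEN,np.ones((3,3)));c=max(cv2.findContours(m,0,2)[0],key=cv2.contourArea)
    c=cv2.convexHull(c);W=np.array([ray(ci,float(a),float(b),zz)[:2] for a,b in c[:,0]]).astype(np.float32)
    print(name,cv2.minEnclosingCircle(W),cv2.fitEllipse(c))
print(g[332,195:215],g[332,180:192]);
circ(205,332,20,0,85,0.011,'cap')
print('cap depth',P[332,205],P[332,185])
print('hob pts',[P[v,u].round(4) for u,v in((360,215),(440,215),(360,290),(440,285))])
for zl,zh in((.064,.074),(.0745,.087),(.09,.1)):
    m=(P[...,2]>zl)&(P[...,2]<zh);m[:200]=0;m[300:]=0;m[:,:345]=0;m[:,455:]=0;st(m,(zl,zh))
# hob top quad
m=((P[...,2]>.045)&(P[...,2]<.11)).astype(np.uint8);m[:170]=0;m[330:]=0;m[:,:300]=0;m[:,470:]=0
m=cv2.morphologyEx(m,cv2.MORPH_OPEN,np.ones((9,9)))
c=max(cv2.findContours(m,0,2)[0],key=cv2.contourArea);(r)=cv2.minAreaRect(np.array([ray(ci,float(a),float(b),.055)[:2] for a,b in c[:,0]],np.float32));print('hob',r)
# obstacle heights
for n,u,v in(('pan',235,250),('handle',325,271),('shaker',297,306),('pot',360,103),('bowl',165,260),('garlic',429,357)):print(n,P[v,u].round(3))
big=cv2.resize(p[200:300,350:460],None,fx=7,fy=6,interpolation=2);cv2.imwrite('pics/c.png',cv2.cvtColor(cv2.resize(p[195:295,345:465],(720,600),interpolation=2),4))
```

```text
[ 96  97  98  99  99  99  99  99 101 101  99 101 101 101 104 103 104 105
 107 105] [114 115 123 120 117 128 130 136 153 153 125 113]Traceback (most recent call last):
  File "<stdin>", line 13, in <module>
  File "<stdin>", line 9, in circ
ValueError: max() iterable argument is empty
```

Run:
```python
from h import *
z=np.load("top.npz");p,D=z['p'],z['d'];ci=eyes.camera_info("top");P=cloud(ci,D)
def st(m,n):
    q=P[m&~np.isnan(P[...,2])];print(n,len(q),np.median(q,0).round(4),q.min(0).round(3),q.max(0).round(3))
m=(P[...,2]>.007)&(P[...,2]<.03);m[:312]=0;m[352:]=0;m[:,:185]=0;m[:,225:]=0;st(m,'cap')
q=P[m];print(cv2.minEnclosingCircle(q[:,:2].astype(np.float32)))
print('cap depth',P[332,205],P[332,182],P[355,205])
print('hob pts',[P[v,u].round(4) for u,v in((360,215),(440,215),(360,290),(440,285))])
for zl,zh in((.064,.074),(.0745,.087),(.09,.1)):
    m=(P[...,2]>zl)&(P[...,2]<zh);m[:200]=0;m[300:]=0;m[:,:345]=0;m[:,455:]=0;st(m,(zl,zh))
m=((P[...,2]>.045)&(P[...,2]<.11)).astype(np.uint8);m[:170]=0;m[330:]=0;m[:,:300]=0;m[:,470:]=0
m=cv2.morphologyEx(m,cv2.MORPH_OPEN,np.ones((9,9)))
c=max(cv2.findContours(m,0,2)[0],key=cv2.contourArea);r=cv2.minAreaRect(np.array([ray(ci,float(a),float(b),.055)[:2] for a,b in c[:,0]],np.float32));print('hob',r)
for n,u,v in(('pan',235,250),('handle',325,271),('shaker',297,306),('pot',360,103),('bowl',165,260),('garlic',429,357)):print(n,P[v,u].round(3))
cv2.imwrite('pics/c.png',cv2.cvtColor(np.hstack([cv2.resize(p[200:290,350:460],(440,360),interpolation=2),cv2.resize(p[302:362,170:230],(360,360),interpolation=2)]),4))
```

```text
cap 502 [0.3819 0.2508 0.0123] [0.35  0.219 0.007] [0.412 0.28  0.021]
((0.377440482378006, 0.24455592036247253), 0.03738432750105858)
cap depth [0.38187991 0.2497837  0.01142137] [0.38154693 0.30595188 0.00200273] [0.32930229 0.24945406 0.00193858]
hob pts [array([ 0.6527, -0.1077,  0.0566]), array([ 0.6541, -0.2949,  0.0586]), array([ 0.4774, -0.1063,  0.055 ]), array([ 0.4896, -0.289 ,  0.0566])]
(0.064, 0.074) 24 [ 0.6184 -0.2018  0.0651] [ 0.477 -0.306  0.064] [ 0.66  -0.111  0.074]
(0.0745, 0.087) 429 [ 0.5694 -0.2013  0.0847] [ 0.521 -0.255  0.075] [ 0.626 -0.154  0.087]
(0.09, 0.1) 818 [ 0.572  -0.2043  0.0938] [ 0.522 -0.248  0.09 ] [ 0.621 -0.16   0.1  ]
hob ((0.5730664134025574, -0.1972300410270691), (0.2504541575908661, 0.2548937201499939), 5.0006818771362305)
pan [0.545 0.164 0.166]
handle [ 0.498 -0.025  0.188]
shaker [0.436 0.035 0.091]
pot [ 0.87  -0.1    0.191]
bowl [0.523 0.312 0.162]
garlic [ 0.328 -0.261  0.048]
```

View pics/c.png

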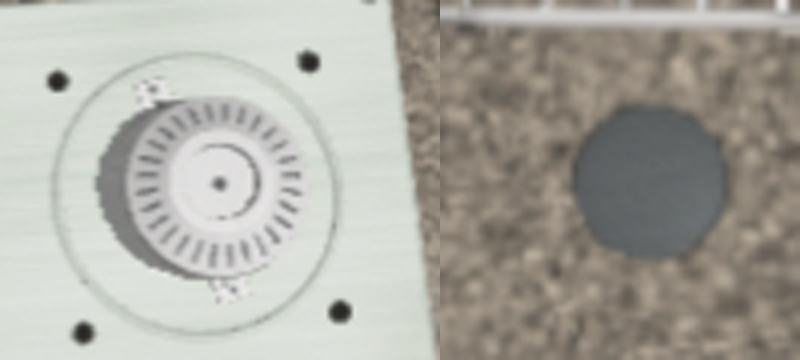

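The crop confirms both choices: the spreader is centred at crop (218,184), displaced right of the hob's marking ring at (196,193). The cap is a plain dark disc.

```bash
cat >> h.py <<'E'
from scipy.spatial.transform import Rotation as R
def go(x,y,z):
    s=status.read_state();d=R.from_quat(s['eef_rot']).as_matrix().T@(np.array([x,y,z])-s['position'])
    print('tool shift rows(x,y,z)',(d/.04).round(3),'t',round(s['t'],2),'F',s['force'].round(2),'pos',s['position'].round(4))
E
python3 - <<'E'
from h import *
ci=eyes.camera_info('wrist');s=status.read_state();Q=R.from_quat(s['eef_rot']).as_matrix();T=np.array(ci['cam_to_world'])
print(Q.round(3));print('cam in tool',Q.T@(T[:3,3]-s['position']),(Q.T@T[:3,:3]).round(3),ci['fx'])
go(.50,-.2,.29)
E
```

```text
[[-0.963  0.269 -0.001]
 [ 0.269  0.963 -0.001]
 [ 0.    -0.001 -1.   ]]
cam in tool [ 0.0676539  -0.00106877 -0.13409503] [[ 0.    -0.965 -0.262]
 [ 1.     0.    -0.   ]
 [ 0.    -0.262  0.965]] 367.37777946280244
tool shift rows(x,y,z) [-13.386 -15.193  -1.004] t 0.1 F [0.08 0.03 0.18] pos [0.1481 0.5294 0.2492]
```

Emit:
play_rows:
  deltas:
    - {"yaw":-0.78,"dz":-0.25}
    - {"yaw":-0.78,"dz":-0.25}
    - {"yaw":-0.78,"dz":-0.25}
    - {"yaw":-0.78,"dz":-0.25,"jaw":-1}

```text
schema error: expected keys dx, dy, dz, yaw, jaw
```

Emit:
play_rows:
  deltas:
    - {"dx":-0.46,"dy":-0.96,"jaw":-1}
    - {"dx":-0.46,"dy":-0.96,"jaw":-1}
    - {"dx":-0.46,"dy":-0.96,"jaw":-1}
    - {"dx":-0.46,"dy":-0.96,"jaw":-1}
    - {"dx":-0.46,"dy":-0.96,"jaw":-1}
    - {"dx":-0.46,"dy":-0.96,"jaw":-1}
    - {"dx":-0.46,"dy":-0.96,"jaw":-1}
    - {"dx":-0.46,"dy":-0.96,"jaw":-1}
    - {"dx":-0.46,"dy":-0.96,"jaw":-1}
    - {"dx":-0.46,"dy":-0.96,"jaw":-1}
    - {"dx":-0.46,"dy":-0.96,"jaw":-1}
    - {"dx":-0.46,"dy":-0.96,"jaw":-1}
    - {"dx":-0.46,"dy":-0.96,"jaw":-1}
    - {"dx":-0.46,"dy":-0.96,"jaw":-1}
    - {"dx":-0.46,"dy":-0.96,"jaw":-1}
    - {"dx":-0.46,"dy":-0.96,"jaw":-1}
    - {"dx":-0.46,"dy":-0.96,"jaw":-1}
    - {"dx":-0.46,"dy":-0.96,"jaw":-1}
    - {"dx":-0.46,"dy":-0.96,"jaw":-1}
    - {"jaw":-1}

```text
schema error: expected keys dx, dy, dz, yaw, jaw
```

Run:
```python
from h import *
go(.5,-.2,.29);ci=eyes.camera_info('wrist');p,D=eyes.capture('wrist');print(status.read_state()['t'])
np.savez('w1',p=p,d=D,T=ci['cam_to_world']);cv2.imwrite('pics/w1.png',p[:,:,::-1])
```

```text
tool shift rows(x,y,z) [-13.386 -15.193  -1.004] t 0.1 F [0.08 0.03 0.18] pos [0.1481 0.5294 0.2492]
0.15
```

View pics/w1.png

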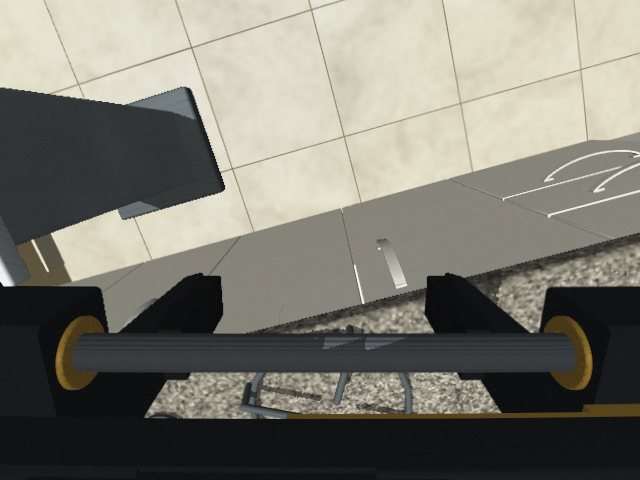

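Emit:
play_rows:
  deltas:
    - {"dx":0,"dy":0,"dz":-0.25,"yaw":-0.78,"jaw":-1}
    - {"dx":0,"dy":0,"dz":-0.25,"yaw":-0.78,"jaw":-1}
    - {"dx":0,"dy":0,"dz":-0.25,"yaw":-0.78,"jaw":-1}
    - {"dx":0,"dy":0,"dz":-0.25,"yaw":-0.78,"jaw":-1}

```text
t: 0.55
position: [0.1481, 0.5296, 0.2899]
eef_rot: [-0.001, 1.0, -0.0, -0.0]
force: [0.7, 0.2, -0.4]
finger_gap: 0.667
finger_force: 0.0
```

Emit:
play_rows:
  deltas:
    - {"dx":-0.6,"dy":-0.94,"dz":0,"yaw":0,"jaw":-1}
    - {"dx":-0.6,"dy":-0.94,"dz":0,"yaw":0,"jaw":-1}
    - {"dx":-0.6,"dy":-0.94,"dz":0,"yaw":0,"jaw":-1}
    - {"dx":-0.6,"dy":-0.94,"dz":0,"yaw":0,"jaw":-1}
    - {"dx":-0.6,"dy":-0.94,"dz":0,"yaw":0,"jaw":-1}
    - {"dx":-0.6,"dy":-0.94,"dz":0,"yaw":0,"jaw":-1}
    - {"dx":-0.6,"dy":-0.94,"dz":0,"yaw":0,"jaw":-1}
    - {"dx":-0.6,"dy":-0.94,"dz":0,"yaw":0,"jaw":-1}
    - {"dx":-0.6,"dy":-0.94,"dz":0,"yaw":0,"jaw":-1}
    - {"dx":-0.6,"dy":-0.94,"dz":0,"yaw":0,"jaw":-1}
    - {"dx":-0.6,"dy":-0.94,"dz":0,"yaw":0,"jaw":-1}
    - {"dx":-0.6,"dy":-0.94,"dz":0,"yaw":0,"jaw":-1}
    - {"dx":-0.6,"dy":-0.94,"dz":0,"yaw":0,"jaw":-1}
    - {"dx":-0.6,"dy":-0.94,"dz":0,"yaw":0,"jaw":-1}
    - {"dx":-0.6,"dy":-0.94,"dz":0,"yaw":0,"jaw":-1}
    - {"dx":-0.6,"dy":-0.94,"dz":0,"yaw":0,"jaw":-1}
    - {"dx":-0.6,"dy":-0.94,"dz":0,"yaw":0,"jaw":-1}
    - {"dx":-0.6,"dy":-0.94,"dz":0,"yaw":0,"jaw":-1}
    - {"dx":-0.6,"dy":-0.94,"dz":0,"yaw":0,"jaw":-1}
    - {"dx":0,"dy":0,"dz":0,"yaw":0,"jaw":-1}

```text
t: 2.55
position: [0.6051, -0.1893, 0.2873]
eef_rot: [0.002, 1.0, 0.0, -0.001]
force: [-0.3, 0.5, -0.8]
finger_gap: 0.002
finger_force: 0.0
```

Run:
```python
from h import *
go(.65,-.2,.29);ci=eyes.camera_info('wrist');p,D=eyes.capture('wrist');print(status.read_state()['t'])
np.savez('w1',p=p,d=D,T=ci['cam_to_world']);cv2.imwrite('pics/w2.png',p[:,:,::-1])
```

```text
tool shift rows(x,y,z) [-1.123 -0.263 -0.07 ] t 2.55 F [-0.27  0.52 -0.78] pos [ 0.6051 -0.1893  0.2873]
2.6
```

View pics/w2.png

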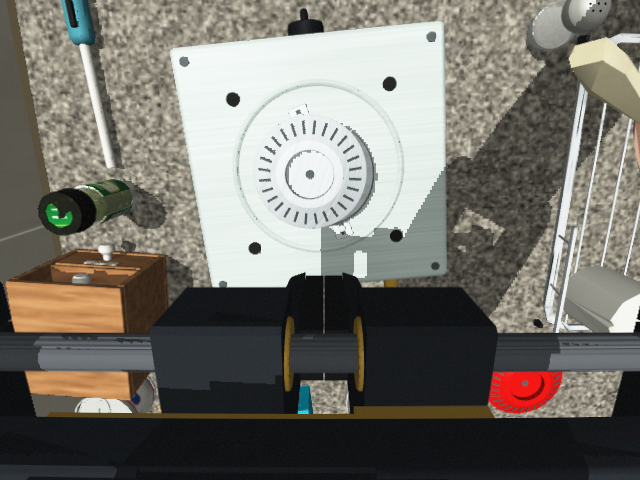

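The wrist view shows the spreader at (310,174), with an edge crescent on its right at about (370,178), and the red decoy at (525,388). Next I'll zoom in and measure.

Run:
```python
from h import *
z=np.load("w1.npz");p,D=z['p'],z['d'];ci=dict(eyes.camera_info("wrist"),cam_to_world=z['T']);P=cloud(ci,D)
cv2.imwrite('pics/w2c.png',cv2.cvtColor(cv2.resize(p[100:250,225:400],(700,600),interpolation=2),4))
def fit(m,zz,n):
    m=m.astype(np.uint8);w=np.zeros_like(m);cv2.circle(w,(310,174),85,1,-1);m&=w
    cs=cv2.findContours(m,0,1)[0];c=cv2.convexHull(np.vstack(cs));W=np.array([ray(ci,float(a),float(b),zz)[:2] for a,b in c[:,0]],np.float32);c0,r=cv2.minEnclosingCircle(W);print(n,np.round(c0,4),round(r,4),len(W))
for h,l in((.0655,.0625),(.08,.079),(.094,.0925)):
    fit((P[...,2]>l)&(P[...,2]<.11),h,l)
print(np.nanmedian(P[100:110,200:215,2]))
for v in(174,):
    for u in range(235,400,3):print(u,P[v,u].round(4)[1:],p[v,u].mean().round(),end=' | ')
print()
for v in range(95,250,3):print(v,P[v,310].round(4)[[0,2]],p[v,310].mean().round(),end=' | ')
```

```text
0.0625 [ 0.5743 -0.1996] 0.0584 50
0.079 [ 0.5721 -0.2028] 0.0525 51
0.0925 [ 0.5713 -0.2028] 0.0366 21
0.05418838216578531
235 [-0.2775  0.0561] 230.0 | 238 [-0.2749  0.0544] 201.0 | 241 [-0.2717  0.0553] 241.0 | 244 [-0.2687  0.0558] 241.0 | 247 [-0.2661  0.0537] 241.0 | 250 [-0.2626  0.0564] 241.0 | 253 [-0.2599  0.0549] 234.0 | 256 [-0.2515  0.0845] 237.0 | 259 [-0.2486  0.0856] 238.0 | 262 [-0.2457  0.0866] 238.0 | 265 [-0.2428  0.0881] 237.0 | 268 [-0.2398  0.0897] 233.0 | 271 [-0.237   0.0907] 234.0 | 274 [-0.2341  0.0921] 238.0 | 277 [-0.231   0.0959] 245.0 | 280 [-0.2284  0.0951] 245.0 | 283 [-0.2257  0.0956] 243.0 | 286 [-0.2239  0.087 ] 125.0 | 289 [-0.2213  0.0864] 244.0 | 292 [-0.2186  0.0862] 245.0 | 295 [-0.2157  0.0876] 242.0 | 298 [-0.2131  0.0867] 243.0 | 301 [-0.2103  0.0882] 244.0 | 304 [-0.2076  0.0875] 242.0 | 307 [-0.2048  0.0893] 109.0 | 310 [-0.2022  0.0879] 106.0 | 313 [-0.1995  0.0877] 107.0 | 316 [-0.1968  0.0881] 242.0 | 319 [-0.1941  0.0866] 244.0 | 322 [-0.1914  0.0877] 244.0 | 325 [-0.1887  0.0874] 243.0 | 328 [-0.1859  0.0867] 245.0 | 331 [-0.1832  0.
[... 1427 characters left out ...]
 176 [0.5737 0.088 ] 110.0 | 179 [0.5764 0.0879] 245.0 | 182 [0.5791 0.0883] 245.0 | 185 [0.5818 0.088 ] 244.0 | 188 [0.5846 0.0876] 242.0 | 191 [0.5876 0.086 ] 240.0 | 194 [0.59   0.0882] 243.0 | 197 [0.5931 0.0866] 234.0 | 200 [0.5944 0.095 ] 241.0 | 203 [0.5973 0.0939] 241.0 | 206 [0.5999 0.0948] 240.0 | 209 [0.6028 0.0942] 213.0 | 212 [0.606  0.0919] 212.0 | 215 [0.609  0.0913] 212.0 | 218 [0.6124 0.0887] 206.0 | 221 [0.6157 0.0866] 216.0 | 224 [0.6192 0.0842] 215.0 | 227 [0.6226 0.0821] 207.0 | 230 [0.6327 0.0549] 237.0 | 233 [0.6362 0.0536] 237.0 | 236 [0.6391 0.0546] 241.0 | 239 [0.6426 0.054 ] 237.0 | 242 [0.6458 0.0541] 239.0 | 245 [0.649  0.0542] 235.0 | 248 [0.6519 0.0556] 237.0 |
```

View pics/w2c.png

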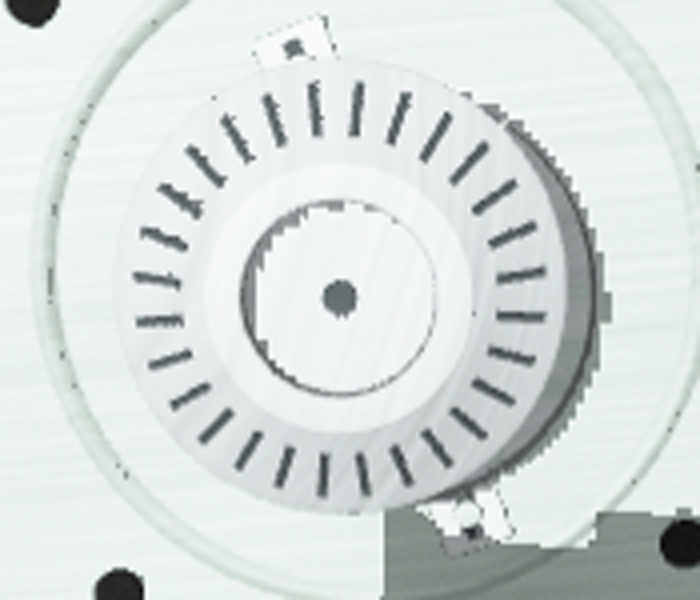

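Run:
```python
from h import *
z=np.load("w1.npz");p,D=z['p'],z['d'];ci=dict(eyes.camera_info("wrist"),cam_to_world=z['T']);P=cloud(ci,D);g=p.mean(-1)
for v in (130,145,160,175,190,205):
    print(v,[(u,int(P[v,u,2]*1000) if P[v,u,2]==P[v,u,2] else -1,int(g[v,u])) for u in range(345,380) if g[v,u]<190])
for n,c in(('lugA',(298.3,111.3)),('lugB',(342.5,229.5))):
    u,v=c;print(n,[ray(ci,u,v,h).round(4)[:2] for h in(.055,.058)],P[int(v)-4:int(v)+5,int(u)-6:int(u)+7,2].round(3)[::4,::3])
# lug masks: outer corners at 4x crop
for u,v in((253,48),(325,15),(337,52),(440,556),(515,533),(490,488)):print((u,v),ray(ci,225+u/4,100+v/4,.057).round(4)[:2])
```

```text
130 [(349, 53, 152), (350, 63, 182), (352, 54, 141), (353, 54, 143), (354, 54, 145), (355, 53, 152)]
145 [(351, 86, 175), (352, 85, 123), (353, 86, 97), (360, 53, 176), (361, 54, 144), (362, 54, 146), (363, 53, 145), (364, 54, 114), (365, 68, 110), (366, 53, 145), (367, 54, 157)]
160 [(347, 91, 99), (348, 92, 88), (349, 90, 88), (350, 89, 104), (351, 90, 126), (352, 90, 176), (365, 82, 175), (366, 53, 145), (367, 54, 145), (368, 54, 146), (369, -1, 147), (370, 54, 144), (371, 59, 95), (372, 70, 118), (373, 53, 155)]
175 [(366, 81, 185), (367, 53, 145), (368, 54, 145), (369, 53, 145), (370, 54, 147), (371, 54, 147), (372, 54, 128), (373, 63, 76), (374, 53, 138), (375, 55, 138), (376, 56, 133), (377, 54, 141)]
190 [(353, 89, 142), (354, 86, 125), (355, 88, 113), (356, 86, 101), (357, 86, 91), (358, 86, 134), (363, 82, 171), (364, 53, 138), (365, 54, 138), (366, 54, 138), (367, 55, 137), (368, 54, 139), (369, 54, 134), (370, 60, 78), (371, 65, 120), (372, 54, 136), (373, 55, 137), (374, 53, 140)]
205 [(356, 53, 153), (357, 53, 148), (358, 54, 148), (359, 54, 146), (360, 54, 144), (361, 53, 105), (362, 61, 84), (363, 65, 98), (364, 70, 135), (365, 54, 141), (366, 52, 141)]
lugA [array([ 0.516 , -0.2137]), array([ 0.5162, -0.2135])] [[0.053 0.056 0.056 0.057 0.057]
 [0.057 0.057 0.056 0.056 0.056]
 [0.057 0.057 0.058 0.083 0.082]]
lugB [array([ 0.6322, -0.1707]), array([ 0.6315, -0.1709])] [[0.057 0.057 0.059 0.056 0.056]
 [0.055 0.06  0.059 0.056 0.056]
 [0.056 0.057 0.055 0.057 0.057]]
(253, 48) [ 0.5167 -0.2231]
(325, 15) [ 0.5094 -0.206 ]
(337, 52) [ 0.5177 -0.2033]
(440, 556) [ 0.6418 -0.1784]
(515, 533) [ 0.6358 -0.1592]
(490, 488) [ 0.6239 -0.1658]
```

Run:
```python
from h import *
from scipy.optimize import least_squares
z=np.load("w1.npz");p,D=z['p'],z['d'];ci=dict(eyes.camera_info("wrist"),cam_to_world=z['T']);P=cloud(ci,D)
m=(P[...,2]>.0575)&(P[...,2]<.0725);m[:,:340]=0;m[:120]=0;m[215:]=0;m[:,378:]=0
q=P[m];q=q[np.hypot(q[:,0]-.572,q[:,1]+.203)>.0535];print(len(q))
for f in(.05,None):
    fn=lambda a:np.hypot(q[:,0]-a[0],q[:,1]-a[1])-(f or a[2])
    r=least_squares(fn,[.573,-.195,.05],loss='soft_l1',f_scale=.001);print(f,r.x.round(4),np.abs(r.fun).mean())
# spreader skirt from edge
s=(P[...,2]>.0935)&(P[...,2]<.1);s[:100]=0;s[250:]=0;s[:,:240]=0;s[:,380:]=0;q=P[s].astype(np.float32);print('rim ring',cv2.minEnclosingCircle(q[:,:2]),q[:,2].mean(),len(q))
g=p.mean(-1);h=g<130;h[:168]=0;h[181:]=0;h[:,:303]=0;h[:,318:]=0;v,u=np.nonzero(h);print('hole',ray(ci,u.mean(),v.mean(),.088))
```

```text
145
0.05 [ 0.5757 -0.192   0.05  ] 8.769220453956038e-05
None [ 0.5757 -0.1922  0.0501] 8.47308846351423e-05Traceback (most recent call last):
  File "<stdin>", line 10, in <module>
cv2.error: OpenCV(4.12.0) /io/opencv/modules/imgproc/src/shapedescr.cpp:201: error: (-215:Assertion failed) count >= 0 && (depth == CV_32F || depth == CV_32S) in function 'minEnclosingCircle'
```

The visible head edge fits a circle of radius 50.1 mm, which matches the 100 mm head, centred at (0.5757,-0.192). The spreader is at (0.5715,-0.2022), so it has to move about 11 mm along (0.37,0.93). I'll turn the tool so that its y axis lies along that direction and tap from the -y side.

Emit:
play_rows:
  deltas:
    - {"dx":0,"dy":0,"dz":0,"yaw":0.88,"jaw":-1}
    - {"dx":0,"dy":0,"dz":0,"yaw":0.88,"jaw":-1}
    - {"dx":0,"dy":0,"dz":0,"yaw":0.88,"jaw":-1}
    - {"dx":0,"dy":0,"dz":0,"yaw":0.88,"jaw":-1}
    - {"dx":0,"dy":0,"dz":0,"yaw":0.88,"jaw":-1}
    - {"dx":0,"dy":0,"dz":0,"yaw":0,"jaw":-1}

```text
t: 3.2
position: [0.6034, -0.1839, 0.2901]
eef_rot: [0.191, 0.982, 0.0, -0.0]
force: [-0.4, -0.3, -0.2]
finger_gap: 0.005
finger_force: 0.0
```

Run:
```python
from h import *
print(R.from_quat(status.read_state()['eef_rot']).as_matrix().round(3))
go(.5413,-.278,.14)
```

```text
[[-0.927  0.375 -0.   ]
 [ 0.375  0.927  0.   ]
 [ 0.     0.    -1.   ]]
tool shift rows(x,y,z) [ 0.558 -2.763  3.751] t 3.2 F [-0.42 -0.27 -0.24] pos [ 0.6034 -0.1839  0.2901]
```

Emit:
play_rows:
  deltas:
    - {"dx":0.186,"dy":-0.92,"dz":0,"yaw":0,"jaw":-1}
    - {"dx":0.186,"dy":-0.92,"dz":0,"yaw":0,"jaw":-1}
    - {"dx":0.186,"dy":-0.92,"dz":0,"yaw":0,"jaw":-1}
    - {"dx":0,"dy":0,"dz":0.94,"yaw":0,"jaw":-1}
    - {"dx":0,"dy":0,"dz":0.94,"yaw":0,"jaw":-1}
    - {"dx":0,"dy":0,"dz":0.94,"yaw":0,"jaw":-1}
    - {"dx":0,"dy":0,"dz":0.94,"yaw":0,"jaw":-1}
    - {"dx":0,"dy":0,"dz":0,"yaw":0,"jaw":-1}
    - {"dx":0,"dy":0,"dz":0,"yaw":0,"jaw":-1}

```text
t: 4.1
position: [0.542, -0.2788, 0.1405]
eef_rot: [0.19, 0.982, -0.0, 0.0]
force: [0.6, -0.6, 0.6]
finger_gap: 0.006
finger_force: 0.0
```

Run:
```python
from h import *
go(.5413,-.278,.079)
```

```text
tool shift rows(x,y,z) [0.023 0.011 1.537] t 4.1 F [ 0.56 -0.64  0.63] pos [ 0.542  -0.2788  0.1405]
```

Emit:
play_rows:
  deltas:
    - {"dx":0.02,"dy":0,"dz":0.75,"yaw":0,"jaw":-1}
    - {"dx":0,"dy":0,"dz":0.5,"yaw":0,"jaw":-1}
    - {"dx":0,"dy":0,"dz":0.29,"yaw":0,"jaw":-1}
    - {"dx":0,"dy":0,"dz":0,"yaw":0,"jaw":-1}
    - {"dx":0,"dy":0.05,"dz":0,"yaw":0,"jaw":-1}
    - {"dx":0,"dy":0.05,"dz":0,"yaw":0,"jaw":-1}
    - {"dx":0,"dy":0.05,"dz":0,"yaw":0,"jaw":-1}
    - {"dx":0,"dy":0.05,"dz":0,"yaw":0,"jaw":-1}
    - {"dx":0,"dy":0,"dz":0,"yaw":0,"jaw":-1}
    - {"dx":0,"dy":0,"dz":0,"yaw":0,"jaw":-1}

```text
t: 5.1
position: [0.544, -0.2712, 0.0779]
eef_rot: [0.191, 0.982, -0.0, 0.0]
force: [0.5, -0.6, 0.2]
finger_gap: 0.008
finger_force: 0.0
```

Emit:
play_rows:
  deltas:
    - {"dx":0,"dy":0.02,"dz":0,"yaw":0,"jaw":-1}
    - {"dx":0,"dy":0.02,"dz":0,"yaw":0,"jaw":-1}
    - {"dx":0,"dy":0.02,"dz":0,"yaw":0,"jaw":-1}
    - {"dx":0,"dy":0.02,"dz":0,"yaw":0,"jaw":-1}
    - {"dx":0,"dy":0,"dz":0,"yaw":0,"jaw":-1}

```text
t: 5.6
position: [0.5452, -0.2682, 0.0777]
eef_rot: [0.191, 0.982, 0.0, 0.0]
force: [0.4, 0.1, -0.0]
finger_gap: 0.003
finger_force: 0.0
```

Emit:
play_rows:
  deltas:
    - {"dx":0,"dy":0.02,"dz":0,"yaw":0,"jaw":-1}
    - {"dx":0,"dy":0.02,"dz":0,"yaw":0,"jaw":-1}
    - {"dx":0,"dy":0.02,"dz":0,"yaw":0,"jaw":-1}
    - {"dx":0,"dy":0.02,"dz":0,"yaw":0,"jaw":-1}
    - {"dx":0,"dy":0,"dz":0,"yaw":0,"jaw":-1}

```text
t: 6.1
position: [0.5464, -0.2652, 0.0778]
eef_rot: [0.191, 0.982, -0.0, 0.0]
force: [-0.0, -0.0, 0.1]
finger_gap: 0.004
finger_force: 0.0
```

Emit:
play_rows:
  deltas:
    - {"dx":0,"dy":0.02,"dz":0,"yaw":0,"jaw":-1}
    - {"dx":0,"dy":0.02,"dz":0,"yaw":0,"jaw":-1}
    - {"dx":0,"dy":0,"dz":0,"yaw":0,"jaw":-1}

```text
t: 6.4
position: [0.547, -0.2637, 0.0777]
eef_rot: [0.191, 0.982, 0.0, -0.0]
force: [-0.2, -0.2, 0.0]
finger_gap: 0.003
finger_force: 0.0
```

Emit:
play_rows:
  deltas:
    - {"dx":0,"dy":0.02,"dz":0,"yaw":0,"jaw":-1}
    - {"dx":0,"dy":0.02,"dz":0,"yaw":0,"jaw":-1}
    - {"dx":0,"dy":0,"dz":0,"yaw":0,"jaw":-1}

```text
t: 6.7
position: [0.5476, -0.2624, 0.0778]
eef_rot: [0.191, 0.982, -0.0, 0.0]
force: [-0.7, -0.4, -0.2]
finger_gap: 0.005
finger_force: 0.5
```

Emit:
play_rows:
  deltas:
    - {"dx":0,"dy":0.02,"dz":0,"yaw":0,"jaw":-1}
    - {"dx":0,"dy":0.02,"dz":0,"yaw":0,"jaw":-1}
    - {"dx":0,"dy":0,"dz":0,"yaw":0,"jaw":-1}

```text
t: 7.0
position: [0.5482, -0.2608, 0.0778]
eef_rot: [0.191, 0.982, 0.0, -0.0]
force: [-0.7, -1.4, 0.0]
finger_gap: 0.006
finger_force: 0.4
```

Emit:
play_rows:
  deltas:
    - {"dx":0,"dy":0.02,"dz":0,"yaw":0,"jaw":-1}
    - {"dx":0,"dy":0.02,"dz":0,"yaw":0,"jaw":-1}
    - {"dx":0,"dy":0,"dz":0,"yaw":0,"jaw":-1}

```text
t: 7.3
position: [0.5488, -0.2592, 0.0778]
eef_rot: [0.191, 0.982, 0.0, -0.0]
force: [-0.9, -0.6, 0.3]
finger_gap: 0.011
finger_force: 0.4
```

```bash
cat >> h.py <<'E'
def look(n=None,v=0):
    go(.5500,-.2564,.079)
    ci=eyes.camera_info('wrist');p,D=eyes.capture('wrist');P=cloud(ci,D)
    if n:cv2.imwrite(f'pics/{n}.png',p[:,:,::-1])
    return ci,p,D,P
E
python3 - <<'E'
from h import *
look('w3')
E
```

```text
tool shift rows(x,y,z) [-0.001  0.077 -0.031] t 7.3 F [-0.92 -0.6   0.3 ] pos [ 0.5488 -0.2592  0.0778]
```

View pics/w3.png

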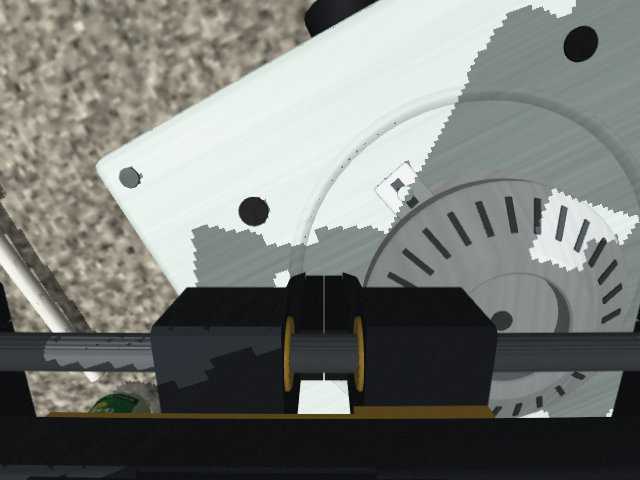

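The view shows the spreader's centre hole at (501,321) and the fingers touching its left edge near (365,285). I'll measure how far it has moved.

```bash
cat >> h.py <<'E'
def hole(ci,p,P,zh=.088):
    # dark centre hole of the recess: dark blob whose surroundings sit at recess-floor height
    g=p.mean(-1);best=None
    for t in(60,80,100,120):
        n,l,s,c=cv2.connectedComponentsWithStats((g<t).astype(np.uint8))
        for i in range(1,n):
            if 60<s[i,4]<700 and .7<s[i,2]/s[i,3]<1.4:
                w=ray(ci,*c[i],zh)
                if np.hypot(w[0]-.573,w[1]+.197)<.02:
                    u,v=map(int,c[i]);k=15;print(t,'hole px',c[i].round(1),'n',s[i,4],'world',w.round(4),'z med',np.nanmedian(P[v-k:v+k,u-k:u+k,2]).round(4))
E
python3 - <<'E'
from h import *
ci,p,D,P=look();hole(ci,p,P)
E
```

```text
tool shift rows(x,y,z) [-0.001  0.077 -0.032] t 7.35 F [-0.08 -0.99 -0.32] pos [ 0.5488 -0.2593  0.0777]
```

Run:
```python
from h import *
ci,p,D,P=look();u,v=501,321
print(p.mean(-1)[321,485:518].astype(int),P[321,490:512:4,2],ray(ci,u,v,.088),dep(ci,480,312,D),dep(ci,530,312,D))
# rim ring z & edge
for a,b in((440,300),(560,300),(500,225),(430,270)):print(dep(ci,a,b,D).round(4))
```

```text
tool shift rows(x,y,z) [-0.001  0.077 -0.032] t 7.4 F [-0.39 -1.42 -0.17] pos [ 0.5488 -0.2593  0.0777]
[ 17  16  15  18  15  17  21  46  51  52  50  49  51  52  51  50  52  50
  52  51  48  51  50  50  53  52  54  82 137 134 136 135 137] [0.15236376 0.08810054 0.0884802  0.08865206 0.08726011 0.08833211] [ 0.57361484 -0.19860711  0.088     ] [ 0.52764465 -0.21951276  0.1479945 ] [ 0.57368518 -0.18777331  0.08861821]
[ 0.5263 -0.2249  0.1411]
[ 0.5718 -0.1772  0.0905]
[ 0.5366 -0.19    0.0895]
[ 0.5425 -0.2177  0.0912]
```

Emit:
play_rows:
  deltas:
    - {"dx":0,"dy":0.02,"dz":0,"yaw":0,"jaw":-1}
    - {"dx":0,"dy":0.02,"dz":0,"yaw":0,"jaw":-1}
    - {"dx":0,"dy":0,"dz":0,"yaw":0,"jaw":-1}

```text
t: 7.75
position: [0.5494, -0.2578, 0.0777]
eef_rot: [0.191, 0.982, 0.0, -0.0]
force: [-1.3, -0.5, 0.3]
finger_gap: 0.004
finger_force: 0.4
```

Emit:
play_rows:
  deltas:
    - {"dx":0,"dy":0.02,"dz":0,"yaw":0,"jaw":-1}
    - {"dx":0,"dy":0.02,"dz":0,"yaw":0,"jaw":-1}
    - {"dx":0,"dy":0,"dz":0,"yaw":0,"jaw":-1}

```text
t: 8.05
position: [0.55, -0.2562, 0.0777]
eef_rot: [0.191, 0.982, 0.0, -0.0]
force: [-0.6, 0.7, -0.0]
finger_gap: 0.001
finger_force: 0.0
```

```bash
cat >> h.py <<'E'
def chk():
    ci,p,D,P=look();s=P[...,2]
    m=(np.hypot(P[...,0]-.573,P[...,1]+.197)<.045)&(s>.075)&(s<.105);z=s[m]
    print('n',len(z));print(np.histogram(z,np.arange(.076,.1,.002))[0])
    ring=P[m&(s>np.percentile(z,99)-.003)]
    print('rim top z',np.percentile(z,[90,95,99]).round(4))
    return ci,p,D,P
E
python3 - <<'E'
from h import *
ci,p,D,P=chk();cv2.imwrite('pics/w4.png',p[:,:,::-1])
E
```

```text
tool shift rows(x,y,z) [-0.002 -0.006 -0.031] t 8.05 F [-0.55  0.72 -0.01] pos [ 0.55   -0.2562  0.0777]
n 24141
[   0    0    1  214 1863 6816 3483 3549 3897 4300   18    0]
rim top z [0.0945 0.0948 0.0954]
```

Emit:
play_rows:
  deltas:
    - {"dx":0,"dy":0.02,"dz":0,"yaw":0,"jaw":-1}
    - {"dx":0,"dy":0,"dz":0,"yaw":0,"jaw":-1}

```text
t: 8.3
position: [0.5503, -0.2555, 0.0778]
eef_rot: [0.191, 0.982, 0.0, 0.0]
force: [-0.2, -0.7, 0.4]
finger_gap: 0.008
finger_force: 0.0
```

Emit:
play_rows:
  deltas:
    - {"dx":0,"dy":0.02,"dz":0,"yaw":0,"jaw":-1}
    - {"dx":0,"dy":0,"dz":0,"yaw":0,"jaw":-1}

```text
t: 8.5
position: [0.5506, -0.2548, 0.0777]
eef_rot: [0.191, 0.982, 0.0, 0.0]
force: [0.1, -0.6, 0.3]
finger_gap: 0.008
finger_force: 0.0
```

Run:
```python
from h import *
ci,p,D,P=chk();cv2.imwrite('pics/w4.png',p[:,:,::-1])
print(p.mean(-1)[321,485:530].astype(int))
```

```text
tool shift rows(x,y,z) [-0.001 -0.042 -0.032] t 8.5 F [ 0.13 -0.62  0.33] pos [ 0.5506 -0.2548  0.0777]
n 23239
[   1  197 1306 5822 3967 3404 3165 5235  142    0    0    0]
rim top z [0.091  0.0913 0.0919]
[ 19  14  19  16  17  16  25  49  54  56  53  56  50  53  53  53  53  54
  53  54  86 129 138 139 137 134 133 134 136 138 138 139 139 138 137 137
 138 136 137 137 138 138 136 134 135]
```

View pics/w4.png

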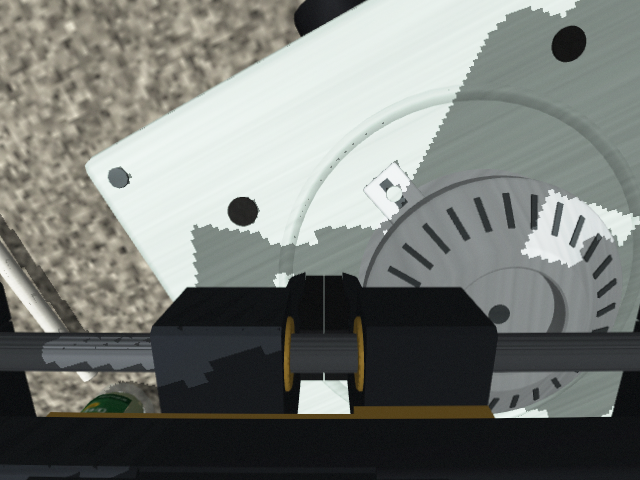

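It has dropped: the rim top reads 0.0913, down from 0.0948. I'll back off and look from above.

Emit:
play_rows:
  deltas:
    - {"dx":0,"dy":-0.25,"dz":0,"yaw":0,"jaw":-1}
    - {"dx":0,"dy":-0.4,"dz":0,"yaw":0,"jaw":-1}
    - {"dx":0,"dy":0,"dz":-0.8,"yaw":0,"jaw":-1}
    - {"dx":0,"dy":0,"dz":-1,"yaw":0,"jaw":-1}
    - {"dx":0,"dy":0,"dz":-1,"yaw":0,"jaw":-1}
    - {"dx":0,"dy":0,"dz":-1,"yaw":0,"jaw":-1}
    - {"dx":0,"dy":0,"dz":-1,"yaw":0,"jaw":-1}
    - {"dx":0,"dy":0,"dz":-0.5,"yaw":-0.88,"jaw":-1}
    - {"dx":0,"dy":0,"dz":0,"yaw":-0.88,"jaw":-1}
    - {"dx":0,"dy":0,"dz":0,"yaw":-0.88,"jaw":-1}
    - {"dx":0,"dy":0,"dz":0,"yaw":-0.88,"jaw":-1}
    - {"dx":0,"dy":0,"dz":0,"yaw":-0.88,"jaw":-1}
    - {"dx":-0.8,"dy":0.8,"dz":0,"yaw":0,"jaw":-1}
    - {"dx":-0.8,"dy":0.8,"dz":0,"yaw":0,"jaw":-1}
    - {"dx":-0.3,"dy":0.7,"dz":0,"yaw":0,"jaw":-1}
    - {"dx":0,"dy":0,"dz":0,"yaw":0,"jaw":1}
    - {"dx":0,"dy":0,"dz":0,"yaw":0,"jaw":1}

```text
t: 10.25
position: [0.6166, -0.188, 0.2896]
eef_rot: [0.0, 1.0, -0.0, -0.0]
force: [-0.6, -0.6, 0.2]
finger_gap: 0.163
finger_force: 0.0
```

```bash
cat >> h.py <<'E'
from scipy.optimize import least_squares
def spr():
    ci,p,D,P=look();z=P[...,2];d=np.hypot(P[...,0]-.5757,P[...,1]+.192)
    m=(d<.045)&(z>.078)&(z<.1);rim=P[(d<.035)&(z>.0895)&(z<.098)]
    A=np.c_[rim[:,:2]-[.5757,-.192],np.ones(len(rim))];k=np.linalg.lstsq(A,rim[:,2],rcond=None)[0];print('rim plane z,tilt',len(rim),k.round(4))
    # skirt edge contour
    s=((z>.0765)&(z<.1)&(d<.07)).astype(np.uint8);s=cv2.morphologyEx(s,cv2.MORPH_OPEN,np.ones((5,5)))
    c=max(cv2.findContours(s,0,1)[0],key=cv2.contourArea)[:,0]
    W=np.array([ray(ci,float(a),float(b),.0775)[:2] for a,b in c])
    r=least_squares(lambda a:np.hypot(W[:,0]-a[0],W[:,1]-a[1])-a[2],[.5757,-.192,.052],loss='soft_l1',f_scale=.001);print('skirt',r.x.round(4),np.abs(r.fun).mean().round(5))
    g=p.mean(-1);yy,xx=np.nonzero((d<.006)&(g<150));print('hole',ray(ci,xx.mean(),yy.mean(),.084).round(4),len(xx))
    return ci,p,D,P
E
python3 - <<'E'
from h import *
spr()
E
```

```text
tool shift rows(x,y,z) [ 1.663 -1.709  5.267] t 10.25 F [-0.58 -0.57  0.23] pos [ 0.6166 -0.188   0.2896]
rim plane z,tilt 2125 [ 0.0003 -0.001   0.0908]
skirt [ 0.5751 -0.193   0.0515] 0.0006
hole [ 0.575  -0.1929  0.084 ] 52
```

Emit:
play_rows:
  deltas:
    - {"dx":0.9,"dy":0.8,"dz":0,"yaw":0,"jaw":1}
    - {"dx":0.9,"dy":0.8,"dz":0,"yaw":0,"jaw":1}
    - {"dx":0.9,"dy":0.8,"dz":0,"yaw":0,"jaw":1}
    - {"dx":0.9,"dy":0.8,"dz":0,"yaw":0,"jaw":1}
    - {"dx":0.9,"dy":0.8,"dz":0,"yaw":0,"jaw":1}
    - {"dx":0.08,"dy":0.98,"dz":0,"yaw":0,"jaw":1}
    - {"dx":0.08,"dy":0.98,"dz":0,"yaw":0,"jaw":1}
    - {"dx":0.08,"dy":0.98,"dz":0,"yaw":0,"jaw":1}
    - {"dx":0.08,"dy":0.98,"dz":0,"yaw":0,"jaw":1}
    - {"dx":0.08,"dy":0.98,"dz":0,"yaw":0,"jaw":1}
    - {"dx":0.08,"dy":0.98,"dz":0,"yaw":0,"jaw":1}
    - {"dx":0.08,"dy":0.98,"dz":0,"yaw":0,"jaw":1}
    - {"dx":0,"dy":0,"dz":0,"yaw":0,"jaw":1}
    - {"dx":0,"dy":0,"dz":0,"yaw":0,"jaw":1}

```text
t: 11.7
position: [0.415, 0.2467, 0.2897]
eef_rot: [0.0, 1.0, -0.0, 0.0]
force: [0.6, -0.4, -0.1]
finger_gap: 0.998
finger_force: 0.0
```

```bash
cat >> h.py <<'E'
def cap(x0=.382,y0=.25,zt=.011,lo=.0065,hi=.02):
    ci=eyes.camera_info('wrist');p,D=eyes.capture('wrist');P=cloud(ci,D);z=P[...,2];d=np.hypot(P[...,0]-x0,P[...,1]-y0)
    s=((z>lo)&(z<hi)&(d<.045)).astype(np.uint8);s=cv2.morphologyEx(s,cv2.MORPH_OPEN,np.ones((5,5)))
    c=max(cv2.findContours(s,0,1)[0],key=cv2.contourArea)[:,0]
    W=np.array([ray(ci,float(a),float(b),zt)[:2] for a,b in c])
    r=least_squares(lambda a:np.hypot(W[:,0]-a[0],W[:,1]-a[1])-a[2],[x0,y0,.03],loss='soft_l1',f_scale=.001);print('cap',r.x.round(4),np.abs(r.fun).mean().round(5),'px',c.mean(0))
    q=P[s>0];A=np.c_[q[:,:2]-r.x[:2],np.ones(len(q))];print('z,tilt',len(q),np.linalg.lstsq(A,q[:,2],rcond=None)[0].round(4))
    go(r.x[0],r.x[1],.12);return ci,p,D,P,r.x
E
python3 - <<'E'
from h import *
ci,p,D,P,r=cap();cv2.imwrite('pics/w5.png',p[:,:,::-1])
z=P[...,2];m=(np.abs(P[...,0]-.382)<.06)&(np.abs(P[...,1]-.25)<.11)&(z>.03);print('tall nearby',m.sum(),P[m].min(0) if m.any() else '',np.nanmedian(P[60:90,200:400,2]))
E
```

```text
cap [0.3799 0.2527 0.0292] 0.00039 px [330.15822785 163.67721519]
z,tilt 2283 [ 0.0017 -0.0009  0.0115]
tool shift rows(x,y,z) [0.88  0.164 4.245] t 11.75 F [ 0.34  0.53 -0.25] pos [0.4151 0.2462 0.2898]
tall nearby 91386 [0.37949635 0.16712575 0.27641962] -0.8013946240413192
```

View pics/w5.png

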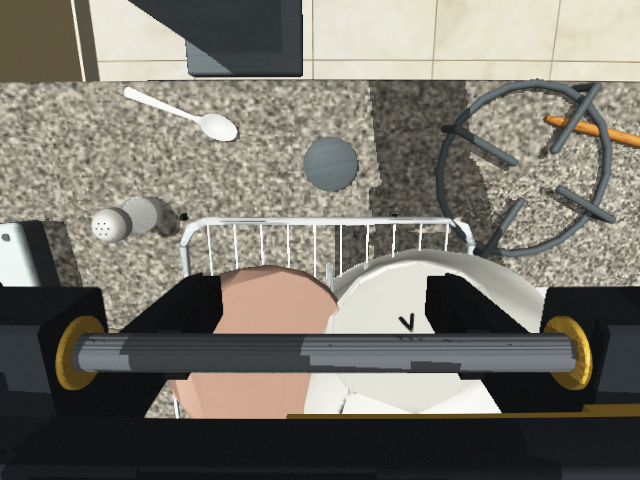

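The wrist view shows the cap at (330,164), with the rack, pan and bowl beyond it from row 220 down. I'll check the clearance.

Run:
```python
from h import *
z=np.load("top.npz");P=cloud(eyes.camera_info("top"),z['d'])
q=P[(P[...,1]>.1)&(P[...,1]<.42)&(P[...,0]>.3)&(P[...,0]<.6)]
for a,b in((.025,.06),(.06,.1),(.1,.14),(.14,.18),(.18,.3)):
    s=q[(q[:,2]>a)&(q[:,2]<b)];print(a,b,len(s),np.sort(s[:,0])[:6].round(3) if len(s) else '')
go(.3799,.2527,.06)
```

```text
0.025 0.06 135 [0.342 0.342 0.342 0.342 0.344 0.344]
0.06 0.1 465 [0.469 0.469 0.469 0.469 0.47  0.47 ]
0.1 0.14 2160 [0.466 0.466 0.466 0.466 0.466 0.467]
0.14 0.18 3657 [0.477 0.479 0.479 0.481 0.481 0.481]
0.18 0.3 3622 [0.506 0.508 0.508 0.508 0.508 0.508]
tool shift rows(x,y,z) [0.88  0.164 5.745] t 11.75 F [ 0.34  0.53 -0.25] pos [0.4151 0.2462 0.2898]
```

Emit:
play_rows:
  deltas:
    - {"dx":0.44,"dy":0.08,"dz":0.8,"yaw":0,"jaw":1}
    - {"dx":0.44,"dy":0.08,"dz":0.9,"yaw":0,"jaw":1}
    - {"dx":0,"dy":0,"dz":1,"yaw":0,"jaw":1}
    - {"dx":0,"dy":0,"dz":1,"yaw":0,"jaw":1}
    - {"dx":0,"dy":0,"dz":1,"yaw":0,"jaw":1}
    - {"dx":0,"dy":0,"dz":0.9,"yaw":0,"jaw":1}
    - {"dx":0,"dy":0,"dz":0,"yaw":0,"jaw":1}
    - {"dx":0,"dy":0,"dz":0,"yaw":0,"jaw":1}

```text
t: 12.55
position: [0.3803, 0.2529, 0.0666]
eef_rot: [0.001, 1.0, -0.0, -0.0]
force: [0.5, 0.9, 0.6]
finger_gap: 0.996
finger_force: 0.0
```

Run:
```python
from h import *
go(.3799,.2527,.0135)
ci=eyes.camera_info('wrist');p,D=eyes.capture('wrist');P=cloud(ci,D)
cv2.imwrite('pics/w6.png',p[:,:,::-1])
```

```text
tool shift rows(x,y,z) [ 0.009 -0.006  1.327] t 12.55 F [0.52 0.91 0.61] pos [0.3803 0.2529 0.0666]
```

View pics/w6.png

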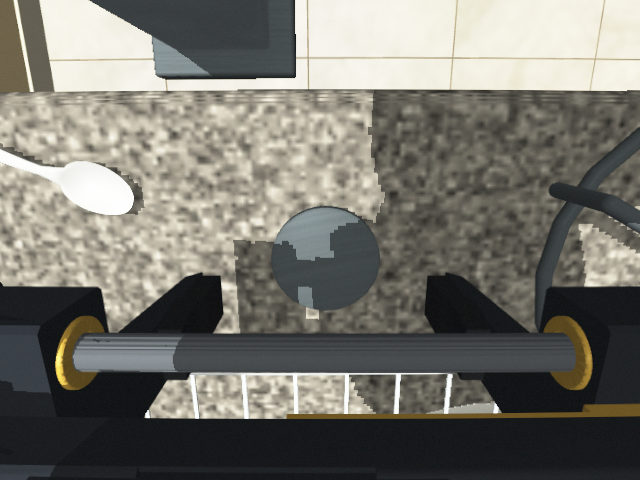

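The cap is fully visible between the fingers at (326,257). I'll measure it numerically.

Run:
```python
from h import *
ci,p,D,P,r=cap(.38,.2527,.011);print(r)
# ray-plane on visual ellipse extents
for u,v in((326,206),(326,310),(272,258),(380,258)):print(ray(ci,u,v,.010).round(4)[:2])
go(r[0],r[1],.0135)
```

```text
cap [0.3793 0.2529 0.0295] 0.00018 px [324.67105263 256.33223684]
z,tilt 8763 [0.0081 0.0003 0.0115]
tool shift rows(x,y,z) [ 0.032 -0.018 -1.311] t 12.65 F [-0.25  0.86  0.29] pos [0.3807 0.2536 0.0676]
[0.37925329 0.25286154 0.02949575]
[0.3498 0.2538]
[0.4104 0.2538]
[0.3788 0.2241]
[0.379  0.2835]
tool shift rows(x,y,z) [ 0.04  -0.021  1.351] t 12.65 F [-0.25  0.86  0.29] pos [0.3807 0.2536 0.0676]
```

Emit:
play_rows:
  deltas:
    - {"dx":0.03,"dy":-0.01,"dz":0.6,"yaw":0,"jaw":1}
    - {"dx":0,"dy":0,"dz":0.4,"yaw":0,"jaw":1}
    - {"dx":0,"dy":0,"dz":0.2,"yaw":0,"jaw":1}
    - {"dx":0,"dy":0,"dz":0,"yaw":0,"jaw":1}
    - {"dx":0,"dy":0,"dz":0,"yaw":0,"jaw":1}

```text
t: 13.15
position: [0.3789, 0.2536, 0.0187]
eef_rot: [0.0, 1.0, 0.0, 0.001]
force: [-0.2, -0.6, -0.4]
finger_gap: 1.001
finger_force: 0.0
```

Run:
```python
from h import *
go(.3795,.2529,.0142)
```

```text
tool shift rows(x,y,z) [-0.015 -0.018  0.114] t 13.15 F [-0.17 -0.59 -0.42] pos [0.3789 0.2536 0.0187]
```

Emit:
play_rows:
  deltas:
    - {"dx":-0.01,"dy":-0.01,"dz":0.11,"yaw":0,"jaw":1}
    - {"dx":0,"dy":0,"dz":0,"yaw":0,"jaw":1}
    - {"dx":0,"dy":0,"dz":0,"yaw":0,"jaw":-0.2}
    - {"dx":0,"dy":0,"dz":0,"yaw":0,"jaw":-0.2}
    - {"dx":0,"dy":0,"dz":0,"yaw":0,"jaw":-0.2}
    - {"dx":0,"dy":0,"dz":0,"yaw":0,"jaw":-0.2}
    - {"dx":0,"dy":0,"dz":0,"yaw":0,"jaw":-0.2}
    - {"dx":0,"dy":0,"dz":0,"yaw":0,"jaw":-0.2}
  newtons: 15

```text
t: 13.95
position: [0.3787, 0.2531, 0.0134]
eef_rot: [0.0, 1.0, 0.0, 0.0]
force: [1.2, -0.2, 1.4]
finger_gap: 0.667
finger_force: 15.0
```

Emit:
play_rows:
  deltas:
    - {"dx":0,"dy":0,"dz":-0.3,"yaw":0,"jaw":-0.2}
    - {"dx":0,"dy":0,"dz":-0.6,"yaw":0,"jaw":-0.2}
    - {"dx":0,"dy":0,"dz":-1,"yaw":0,"jaw":-0.2}
    - {"dx":0,"dy":0,"dz":-1,"yaw":0,"jaw":-0.2}
    - {"dx":0,"dy":0,"dz":-1,"yaw":0,"jaw":-0.2}
    - {"dx":0,"dy":0,"dz":-1,"yaw":0,"jaw":-0.2}
    - {"dx":0,"dy":0,"dz":-1,"yaw":0,"jaw":-0.2}
    - {"dx":0,"dy":0,"dz":-1,"yaw":0,"jaw":-0.2}
    - {"dx":0,"dy":0,"dz":0,"yaw":0,"jaw":-0.2}
    - {"dx":0,"dy":0,"dz":0,"yaw":0,"jaw":-0.2}

```text
t: 14.95
position: [0.3784, 0.253, 0.289]
eef_rot: [0.0, 1.0, -0.0, -0.0]
force: [0.1, 0.5, -2.3]
finger_gap: 0.672
finger_force: 15.0
```

```bash
cat >> h.py <<'E'
def held():
    s=status.read_state();ci=eyes.camera_info('wrist');p,D=eyes.capture('wrist');P=cloud(ci,D)
    Q=R.from_quat(s['eef_rot']).as_matrix();L=(P-s['position'])@Q
    m=(np.hypot(L[...,0],L[...,1])<.036)&(np.abs(L[...,2])<.022)
    q=L[m];h=np.histogram(q[:,2],np.arange(-.022,.023,.002));print('n',len(q),h[0])
    zt=np.median(q[:,2]);s8=(m&(np.abs(L[...,2]-zt)<.004)).astype(np.uint8);s8=cv2.morphologyEx(s8,cv2.MORPH_OPEN,np.ones((5,5)))
    c=max(cv2.findContours(s8,0,1)[0],key=cv2.contourArea)[:,0];W=np.array([L[b,a] for a,b in c]);W=W[np.abs(W[:,1])<.027]
    r=least_squares(lambda a:np.hypot(W[:,0]-a[0],W[:,1]-a[1])-.0297,[0,0],loss='soft_l1',f_scale=.001)
    A=np.c_[q[:,:2],np.ones(len(q))];k=np.linalg.lstsq(A[np.abs(q[:,2]-zt)<.004],q[np.abs(q[:,2]-zt)<.004,2],rcond=None)[0]
    print('cap in tool',r.x.round(4),np.abs(r.fun).mean().round(5),'ztop,tilt',k.round(4),'x ext',W[:,0].min().round(4),W[:,0].max().round(4),'y',W[:,1].min().round(4),W[:,1].max().round(4),'F',s['force'])
E
python3 - <<'E'
from h import *
held();held();go(.575,-.193,.29)
E
```

```text
n 14375 [ 108  125  147  155  171  215  235  202  157  150  369 6859 4466  584
  224  152   51    5    0    0    0    0]
cap in tool [ 0.0004 -0.0014] 0.00561 ztop,tilt [ 0.0392 -0.0002  0.0016] x ext -0.0131 0.0287 y -0.0269 0.027 F [ 0.05539356  0.45688697 -2.27460107]
n 14383 [ 120  116  145  159  182  204  246  197  158  146  358 6870 4481  589
  205  149   52    6    0    0    0    0]
cap in tool [ 0.0002 -0.0012] 0.00583 ztop,tilt [ 0.0389 -0.0001  0.0016] x ext -0.0133 0.0289 y -0.0267 0.027 F [-0.63884166  0.10215247 -1.88939318]
tool shift rows(x,y,z) [ -4.929 -11.143  -0.06 ] t 15.05 F [ 0.64  0.09 -1.5 ] pos [0.3781 0.2528 0.2877]
```

Emit:
play_rows:
  deltas:
    - {"dx":-0.015,"dy":-0.6,"dz":0,"yaw":0,"jaw":-0.2}
    - {"dx":-0.015,"dy":-0.96,"dz":0,"yaw":0,"jaw":-0.2}
    - {"dx":-0.015,"dy":-0.96,"dz":0,"yaw":0,"jaw":-0.2}
    - {"dx":-0.015,"dy":-0.96,"dz":0,"yaw":0,"jaw":-0.2}
    - {"dx":-0.015,"dy":-0.96,"dz":0,"yaw":0,"jaw":-0.2}
    - {"dx":-0.015,"dy":-0.96,"dz":0,"yaw":0,"jaw":-0.2}
    - {"dx":-0.015,"dy":-0.96,"dz":0,"yaw":0,"jaw":-0.2}
    - {"dx":-0.8,"dy":-0.78,"dz":0,"yaw":0,"jaw":-0.2}
    - {"dx":-0.8,"dy":-0.78,"dz":0,"yaw":0,"jaw":-0.2}
    - {"dx":-0.8,"dy":-0.78,"dz":0,"yaw":0,"jaw":-0.2}
    - {"dx":-0.8,"dy":-0.78,"dz":0,"yaw":0,"jaw":-0.2}
    - {"dx":-0.8,"dy":-0.78,"dz":0,"yaw":0,"jaw":-0.2}
    - {"dx":-0.8,"dy":-0.78,"dz":0,"yaw":0,"jaw":-0.2}
    - {"dx":0,"dy":0,"dz":0,"yaw":0,"jaw":-0.2}
    - {"dx":0,"dy":0,"dz":0,"yaw":0,"jaw":-0.2}

```text
t: 16.55
position: [0.5746, -0.1889, 0.2868]
eef_rot: [0.001, 1.0, 0.001, -0.002]
force: [0.4, 0.7, -1.0]
finger_gap: 0.674
finger_force: 15.0
```

Run:
```python
from h import *
go(.574,-.193,.15)
```

```text
tool shift rows(x,y,z) [ 0.    -0.11   3.419] t 16.55 F [ 0.41  0.67 -1.03] pos [ 0.5746 -0.1889  0.2868]
```

Emit:
play_rows:
  deltas:
    - {"dx":0,"dy":-0.1,"dz":0.6,"yaw":0,"jaw":-0.2}
    - {"dx":0,"dy":0,"dz":1,"yaw":0,"jaw":-0.2}
    - {"dx":0,"dy":0,"dz":1,"yaw":0,"jaw":-0.2}
    - {"dx":0,"dy":0,"dz":0.8,"yaw":0,"jaw":-0.2}
    - {"dx":0,"dy":0,"dz":0.4,"yaw":0,"jaw":-0.2}
    - {"dx":0,"dy":0,"dz":0,"yaw":0,"jaw":-0.2}
    - {"dx":0,"dy":0,"dz":0,"yaw":0,"jaw":-0.2}

```text
t: 17.25
position: [0.5745, -0.192, 0.1381]
eef_rot: [-0.0, 1.0, -0.0, 0.0]
force: [-0.3, -0.3, -1.7]
finger_gap: 0.67
finger_force: 15.0
```

```bash
cat >> h.py <<'E'
def rel():
    s=status.read_state();ci=eyes.camera_info('wrist');p,D=eyes.capture('wrist');P=cloud(ci,D);np.savez('rel',p=p,D=D,P=P,T=ci['cam_to_world'],pos=s['position'])
    z=P[...,2];X,Y=P[...,0],P[...,1];x0,y0=s['position'][:2]
    d=np.hypot(X-.575,Y+.193)
    # skirt outer edge, robot side: boundary between skirt(z~.08) and hob(.055), per column, first row from top
    E=[]
    for u in range(0,640):
        v=np.nonzero((z[:,u]>.074)&(z[:,u]<.1)&(d[:,u]<.06))[0]
        if len(v) and v[0]>2 and z[v[0]-3,u]<.068:E.append((u,v[0]-.5))
    W=np.array([ray(ci,u,v,.0795)[:2] for u,v in E]);W=W[W[:,0]<.56]
    r=least_squares(lambda a:np.hypot(W[:,0]-a[0],W[:,1]-a[1])-.052,[.575,-.193],loss='soft_l1',f_scale=.0007)
    print('skirt pts',len(W),r.x.round(4),np.abs(r.fun).mean().round(5))
    zc=s['position'][2];E=[]
    for u in range(0,640):
        v=np.nonzero((z[:,u]>zc-.008)&(z[:,u]<zc+.012)&(np.hypot(X[:,u]-x0,Y[:,u]-y0)<.034)&(np.abs(Y[:,u]-y0)<.026))[0]
        if len(v):E.append((u,v[0]-.5))
    C=np.array([ray(ci,u,v,zc-.0025-.001)[:2] for u,v in E])
    c=least_squares(lambda a:np.hypot(C[:,0]-a[0],C[:,1]-a[1])-.030,[x0,y0],loss='soft_l1',f_scale=.0007)
    print('cap pts',len(C),c.x.round(4),np.abs(c.fun).mean().round(5),'cap-tcp',(c.x-[x0,y0]).round(4))
    print('move world',(r.x-c.x).round(4),'tool rows',((c.x[0]-r.x[0])/.04).round(3),((r.x[1]-c.x[1])/.04).round(3));go(x0,y0,.1015)
E
python3 - <<'E'
from h import *
rel();rel()
E
```

```text
skirt pts 181 [ 0.575 -0.193] 0.00019
cap pts 130 [ 0.5748 -0.1931] 0.00019 cap-tcp [ 0.0003 -0.001 ]
move world [0.0002 0.0001] tool rows -0.006 0.003
tool shift rows(x,y,z) [0.01  0.009 0.93 ] t 17.3 F [ 0.47 -0.17 -1.05] pos [ 0.5748 -0.1924  0.1387]
skirt pts 178 [ 0.575  -0.1929] 0.00018
cap pts 130 [ 0.5751 -0.1933] 0.0002 cap-tcp [ 0.0003 -0.0009]
move world [-0.0001  0.0004] tool rows 0.003 0.009
tool shift rows(x,y,z) [0.005 0.004 0.934] t 17.35 F [-0.48  0.15 -1.55] pos [ 0.5749 -0.1925  0.1389]
```

Emit:
play_rows:
  deltas:
    - {"dx":0,"dy":0.004,"dz":0.4,"yaw":0,"jaw":-0.2}
    - {"dx":0,"dy":0,"dz":0.25,"yaw":0,"jaw":-0.2}
    - {"dx":0,"dy":0,"dz":0.1,"yaw":0,"jaw":-0.2}
    - {"dx":0,"dy":0,"dz":0,"yaw":0,"jaw":-0.2}
    - {"dx":0,"dy":0,"dz":0,"yaw":0,"jaw":-0.2}

```text
t: 17.85
position: [0.5749, -0.1926, 0.1079]
eef_rot: [0.0, 1.0, -0.0, 0.0]
force: [-0.7, 0.3, -1.4]
finger_gap: 0.67
finger_force: 15.0
```

Run:
```python
from h import *
rel()
```

```text
skirt pts 213 [ 0.5749 -0.193 ] 0.0002
cap pts 130 [ 0.5752 -0.1936] 0.0002 cap-tcp [ 0.0003 -0.001 ]
move world [-0.0003  0.0006] tool rows 0.007 0.016
tool shift rows(x,y,z) [0.    0.001 0.162] t 17.9 F [ 0.11 -0.7  -0.95] pos [ 0.5749 -0.1926  0.108 ]
```

Emit:
play_rows:
  deltas:
    - {"dx":0.006,"dy":0.012,"dz":0,"yaw":0,"jaw":-0.2}
    - {"dx":0,"dy":0,"dz":0.03,"yaw":0,"jaw":-0.2}
    - {"dx":0,"dy":0,"dz":0.03,"yaw":0,"jaw":-0.2}
    - {"dx":0,"dy":0,"dz":0,"yaw":0,"jaw":-0.2}

```text
t: 18.3
position: [0.5743, -0.192, 0.1048]
eef_rot: [0.0, 1.0, 0.0, -0.0]
force: [1.0, 0.2, -1.5]
finger_gap: 0.673
finger_force: 15.0
```

Emit:
play_rows:
  deltas:
    - {"dx":0,"dy":0,"dz":0.02,"yaw":0,"jaw":-0.2}
    - {"dx":0,"dy":0,"dz":0.02,"yaw":0,"jaw":-0.2}
    - {"dx":0,"dy":0,"dz":0,"yaw":0,"jaw":-0.2}

```text
t: 18.6
position: [0.5744, -0.192, 0.1033]
eef_rot: [0.0, 1.0, -0.0, 0.0]
force: [0.6, -0.4, -1.1]
finger_gap: 0.671
finger_force: 15.1
```

Emit:
play_rows:
  deltas:
    - {"dx":0,"dy":0,"dz":0.02,"yaw":0,"jaw":-0.2}
    - {"dx":0,"dy":0,"dz":0,"yaw":0,"jaw":-0.2}

```text
t: 18.8
position: [0.5745, -0.1921, 0.1029]
eef_rot: [0.0, 1.0, -0.0, 0.0]
force: [-1.5, 0.6, 2.1]
finger_gap: 0.673
finger_force: 16.9
```

Emit:
play_rows:
  deltas:
    - {"dx":0,"dy":0,"dz":0.02,"yaw":0,"jaw":-0.2}
    - {"dx":0,"dy":0,"dz":0,"yaw":0,"jaw":-0.2}

```text
t: 19.0
position: [0.5746, -0.1921, 0.1025]
eef_rot: [0.0, 1.0, -0.0, 0.001]
force: [-2.0, 0.8, 7.5]
finger_gap: 0.673
finger_force: 19.0
```

Contact, so I'll ease off and check the height.

Emit:
play_rows:
  deltas:
    - {"dx":0,"dy":0,"dz":-0.02,"yaw":0,"jaw":-0.2}
    - {"dx":0,"dy":0,"dz":0,"yaw":0,"jaw":-0.2}

```text
t: 19.2
position: [0.5745, -0.1921, 0.1029]
eef_rot: [0.0, 1.0, -0.0, 0.0]
force: [-0.6, 0.7, 3.3]
finger_gap: 0.671
finger_force: 17.6
```

Run:
```python
from h import *
rel();z=np.load('rel.npz');P=z['P'];d=np.hypot(P[...,0]-.575,P[...,1]+.193);Z=P[...,2]
a=Z[(d<.008)&(Z>.09)&(Z<.12)];b=Z[(d>.047)&(d<.051)&(P[...,0]<.56)&(Z>.07)&(Z<.09)]
c=Z[(d>.022)&(d<.028)&(P[...,0]<.565)&(Z>.09)&(Z<.12)];h=Z[(d>.07)&(d<.1)&(P[...,0]<.56)&(Z<.06)&(Z>.05)]
for n,q in(('captop',a),('skirt r49',b),('cap r25',c),('hob',h)):print(n,len(q),np.median(q).round(4) if len(q) else '')
```

```text
skirt pts 218 [ 0.5749 -0.193 ] 0.00021
cap pts 130 [ 0.5748 -0.193 ] 0.00018 cap-tcp [ 0.0003 -0.001 ]
move world [0.0001 0.0001] tool rows -0.002 0.002
tool shift rows(x,y,z) [0.    0.    0.032] t 19.25 F [-1.21  0.18  3.87] pos [ 0.5745 -0.1921  0.1028]
captop 1127 0.1019
skirt r49 2579 0.0796
cap r25 2202 0.1002
hob 30583 0.0543
```

Emit:
play_rows:
  deltas:
    - {"dx":0,"dy":0,"dz":-0.015,"yaw":0,"jaw":-0.2}
    - {"dx":0,"dy":0,"dz":0,"yaw":0,"jaw":0.4}
    - {"dx":0,"dy":0,"dz":0,"yaw":0,"jaw":0.7}
    - {"dx":0,"dy":0,"dz":0,"yaw":0,"jaw":0.9}
    - {"dx":0,"dy":0,"dz":0,"yaw":0,"jaw":0.9}

```text
t: 19.75
position: [0.5744, -0.192, 0.103]
eef_rot: [0.0, 1.0, 0.0, -0.0]
force: [-0.4, -0.4, 0.3]
finger_gap: 0.938
finger_force: 0.0
```

Run:
```python
from h import *
rel();z=np.load('rel.npz');P=z['P'];d=np.hypot(P[...,0]-.575,P[...,1]+.193);Z=P[...,2]
for n,m in(('captop',d<.008),('r25',(d>.022)&(d<.028)),('skirt',(d>.047)&(d<.051)&(P[...,0]<.56)&(Z<.09)),('hob',(d>.07)&(d<.1)&(P[...,0]<.56)&(Z<.06))):
    q=Z[m&(Z>.05)&(Z<.12)];print(n,len(q),np.median(q).round(4))
```

```text
skirt pts 218 [ 0.5749 -0.193 ] 0.00021
cap pts 128 [ 0.5747 -0.193 ] 0.00018 cap-tcp [ 0.0004 -0.001 ]
move world [ 0.0002 -0.    ] tool rows -0.005 -0.0
tool shift rows(x,y,z) [-0.    -0.     0.038] t 19.8 F [ 0.25 -0.45 -0.2 ] pos [ 0.5744 -0.192   0.103 ]
captop 1095 0.1004
r25 3616 0.0987
skirt 2723 0.0796
hob 30492 0.0543
```

Emit:
play_rows:
  deltas:
    - {"dx":0,"dy":0,"dz":-0.2,"yaw":0,"jaw":1}
    - {"dx":0,"dy":0,"dz":-0.6,"yaw":0,"jaw":1}
    - {"dx":0,"dy":0,"dz":-1,"yaw":0,"jaw":1}
    - {"dx":0,"dy":0,"dz":-1,"yaw":0,"jaw":1}
    - {"dx":-0.5,"dy":0,"dz":-1,"yaw":0,"jaw":1}
    - {"dx":-0.5,"dy":0,"dz":-1,"yaw":0,"jaw":1}
    - {"dx":0,"dy":0,"dz":0,"yaw":0,"jaw":1}
    - {"dx":0,"dy":0,"dz":0,"yaw":0,"jaw":1}

```text
t: 20.6
position: [0.6144, -0.1919, 0.2955]
eef_rot: [0.0, 1.0, -0.0, 0.0]
force: [-0.1, -0.2, -1.4]
finger_gap: 1.0
finger_force: 0.0
```

Run:
```python
from h import *
ci,p,D,P,r=cap(.575,-.193,.098,.094,.106)
z=P[...,2];d=np.hypot(P[...,0]-.575,P[...,1]+.193)
for n,m in(('skirt',(d>.044)&(d<.05)&(z>.07)&(z<.09)),('cap',(d<.026)&(z>.09)&(z<.11))):
    q=P[m];print(n,len(q),np.linalg.lstsq(np.c_[q[:,:2]-[.575,-.193],np.ones(len(q))],q[:,2],rcond=None)[0].round(4))
s=((z>.0745)&(z<.12)&(d<.07)).astype(np.uint8);c=max(cv2.findContours(s,0,1)[0],key=cv2.contourArea)[:,0]
W=np.array([ray(ci,float(a),float(b),.0775)[:2] for a,b in c]);r=least_squares(lambda a:np.hypot(W[:,0]-a[0],W[:,1]-a[1])-a[2],[.575,-.193,.052],loss='soft_l1',f_scale=.001);print('skirt',r.x.round(4))
```

```text
cap [ 0.5756 -0.1929  0.0293] 0.0005 px [323.30769231 166.875     ]
z,tilt 3508 [ 0.0014 -0.0012  0.0993]
tool shift rows(x,y,z) [ 0.951 -0.031  4.36 ] t 20.65 F [-0.64 -0.08 -0.12] pos [ 0.6139 -0.1918  0.2943]
skirt 1886 [ 0.002  -0.0005  0.0809]
cap 2703 [ 0.0056 -0.0003  0.0997]
skirt [ 0.5752 -0.193   0.0517]
```

Both parts are flat and centred, and the arm is clear of them.

```bash
python3 -c "
from station import close_job
print(close_job())"
```

```text
the job is handed in; nothing more can be done
None
```

The job is handed in at about 21 s of the 72 s: the spreader was tapped into the groove from one side and the cap sits in its recess. By my measurements both are flat and centred within about 1 mm, and the highest force I read was about 9 N; the hand-in gave no verdict.

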